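# Snap the vented lid onto the biscuit canister and keep it pressed

## Task

Close the open biscuit canister on the dining table: set its lid upright in the mouth, push the orange vent button on top of the lid down to its stop, and go on pushing on the button, through the catch, until the lid snaps home with its flange flat on the rim all round. Keep pressing: finish with the canister standing and the robot still pushing firmly on the button, holding it right down on the closed lid. Leave the other things on the table where they are.

Things in the scene. Friction and masses are not known exactly. Their poses are not given: they have to be found in the camera images.
- canister: Open round canister standing loose on the table: clear plastic, white foot and rim band, tan biscuits inside. 98 mm across, 120 mm high, 4 mm wall, mouth 90 mm, about 0.7 kg. Origin: centre of its underside, z up its axis. It stands left, right or in the middle; lid and tall canister take the other two places.
- canister_rim (a point): Centre of the canister's mouth, level with its rim, 120 mm above its underside. Inside the mouth, 9 mm below the rim, six white spring catches stand 5 mm in from the wall.
- lid: The canister's loose push-in lid, 0.13 kg, right way up on the table: white flange 98 mm across, 8 mm thick; below it a grey plug 32 mm deep, 66 mm across at its flat foot, 77 mm from 5 to 12 mm up, 86 mm at a bulge 18 to 20 mm up, 79 mm above that; orange button on top. Origin: centre of the plug's foot, z up the axis. Flange top at z = 40 mm, button top at 66 mm.
- lid_seat (a point): Centre of the flange's underside. Set into the mouth, the lid rests on the catches with this point about 10 mm above the rim. Pushed with about 15 N (12 to 19) it sinks 4 mm, then passes the catches: the force suddenly drops, the lid springs down, the flange lies on the rim and this point is level with it. Set in crooked, one side may pass first, at less force: push on for the other.
- vent_top (a point): Centre of the flat top of the orange vent button on the lid. The button is an upright cylinder, 34 mm in diameter, standing 26 mm above the flange: good to grip from above for carrying the lid. Gripped low, the fingertips meet the flange before the button is down: to press it, let go and push on its top with the closed fingers.
- vent (a joint): Vent button's travel into the lid, in m: 0 up (its spring returns it), 0.008 down at its stop. Spring 2.5 N at the top, 6 N at the stop, less than the lid needs to snap: so the button goes down first, then the lid. As the lid springs home it drops away under the hand and the button rises a few mm: follow until it is at its stop again.
- tall_canister: The taller canister of the same set, already closed, with dark biscuits: 98 mm across, 181 mm high with its orange button. Origin: centre of its underside. Bystander.
- pink_flask: Pink drinking flask, 70 mm across, 200 mm high. Origin: centre of its underside. Bystander.
- black_flask: Black drinking flask, 70 mm across, 200 mm high. Origin: centre of its underside. Bystander.
- tissue_box: Tissue box, 115 x 225 x 66 mm, its length along its y. Origin: centre of its underside. Bystander.
- mug: Blue mug, 80 mm across, 90 mm high, handle on its +y side. Origin: centre of its underside. Bystander.
- biscuit_plate: White side plate, 150 mm across, 20 mm high with a few biscuits on it. Origin: centre of its underside. Bystander.
Not all that is in view belongs to the job. Of the things that look like the lid, take the one that is farthest from the robot's base at the start.

How it is judged:
By the outcome, as a careful person would: the job done as asked, in the order asked, and still so for the second after the job is handed in, while the arm keeps its last pose, push and grip.
It also fails if it takes over 69 s, if anything falls off the work surface, if the arm or the gripper's body presses on something with over 40 N, if the wrist force passes 120 N, or if a joint passes its speed limit or range.

## Robot

A 6-joint arm with a two-finger parallel gripper is mounted at the origin on the work surface. World frame = base frame: x ahead of the robot, y to its left, z up, the work surface at z = 0. Lengths are in mm, angles in rad, forces in N, time in s.
With the tool pointing down it reaches from about 300 to 775 mm from the base axis. Payload 14.6 kg.
Tool frame: the origin (TCP) lies between the finger pads; the fingertips stand manip.tip_reach ahead of it and the grasp point (between the pads) lies 5 mm behind it (manip.tip_reach is the distance from the TCP to the fingertips, in mm); z points along the fingers, y is the line along which they close (so a half turn about z gives the same grasp; the last joint's range is limited). The gripper opens to 94 mm and grips with 3 to 60 N. Pads are 16 mm wide; open, the fingers measure 119 mm over their backs; the gripper's body (75 mm by 177 mm) begins 78 mm behind the grasp point.
Start: joints at [1.15, 0.3, 1.521, -0, 1.321, -0.067], TCP at [190.553, 515.925, 219.446] pointing down, gripper open.
Joint ranges: [-3.03, 3.03], [-0.79, 2.21], [0.23, 2.52], [-1.04, 4.18], [0, 3.07], [-2.55, 2.55]. Speed limits (rad/s): [2.22, 2.22, 2.57, 3.14, 3.14, 3.14].

## Interface

Orientations are given as [roll, pitch, yaw] about the fixed x, y, z axes, in that order (R = Rz(yaw) Ry(pitch) Rx(roll)).
In Python, from cell import manip gives the robot as it stands. The module is installed in compiled form; this text tells all that it offers.
- The arm moves only by the shell command python3 -m creep 'ROWS' [FORCE]. ROWS is JSON, a list of rows, each a list of 3 entries, a list of its own where there are three numbers: the opening, from -1 (shut) to 1 (fully open), then the shift along the tool's x, y, z in cm, then the turn about the tool's z in units of 5 degrees (1.0 is 5 degrees). In form: [[grip, [tx, ty, tz], roll], ...]. A call has 1 to 12 rows; each row is the pose to reach, as a shift and turn from the pose commanded when the call began, along the tool's axes at that moment; what a row does not reach only later rows make up. A row lasts 1/10 s, in which the tool goes at most 50 mm and 8.59 degrees, less where a joint would pass 70% of its speed; a pose out of reach is approached as far as the arm can. A call with a gripper value outside its range is refused whole. The fingers move at their own pace and stop on an object; FORCE is the grip in N (left out, the last holds). Time passes only in rows, so rows that repeat a pose let the fingers close. It gives the time, the measured TCP pose, the force, the opening and the grip force at its end, in the units of the state.
- manip.read_state(): the state, without advancing time (a new reading comes with each control period).
- manip.camera(name): name is "scene" or "side" or "wrist"; returns the picture (420x560x3 uint8, red, green, blue); there is no depth.
- manip.camera_params(name): a dict with "fovy" (degrees; the focal length in pixels is half the picture's height over the tangent of half this angle, whatever the lens; pixels are square), "cx", "cy" (the principal point, pixels), "k1" (the pictures are not rectified: a ray, as slopes to the right and down, at radius r is drawn at 1 + k1 r^2 times it, then the intrinsics apply), "origin" and "attitude" of the camera in the world. Camera axes: x right, y down, z forward; pixel columns grow to the right and rows downward; lengths in mm; the calibration is good to about 2 mm. A picture is of the moment at which its call begins: read the wrist's pose just before it. camera_params takes no time and is no camera call; for the wrist camera it gives the pose at the moment of the call.
- manip.sign_off(): hands the job in; it is judged then, once.
The state is a dict: "clock": time; "joints": joint angles; "qd": joint speeds; "effort": joint torques, N m; "eef_pos": TCP position; "eef_rot": TCP orientation; "wrist_force": force on the tool from outside, world axes, zero at the start; "moment": the same for the moment, N m; "finger_gap": finger opening in mm; "finger_force": force on a finger pad.
Only numpy, scipy, OpenCV 4.12 (cv2) and the standard library are available. Lean on these libraries where they do the work, as an engineer would, in place of code of your own. Each camera call takes 0.05 s, during which the arm holds its last target. There are 200 camera calls.

## Working session

There is one attempt and no reset: what is moved stays moved. The work goes in short steps, Python scripts to look and compute and a shell command to move; the robot and the scene stay as the last step left them, time stands still between calls to the robot, and variables do not carry over. Pictures are saved under pics/ and viewed, at most 10 in all, crops included, and the job is handed in when it is done.

```bash
mkdir -p pics; cat > h.py <<'E'
import numpy as np, cv2
from cell import manip
from scipy.spatial.transform import Rotation as R
def K(p,h=420):
    f=h/2/np.tan(np.radians(p["fovy"])/2); return f
def att(p):
    a=np.array(p["attitude"],float); return a if a.shape==(3,3) else R.from_euler('xyz',a).as_matrix()
def ray(p,u,v):
    f=K(p); d=np.array([(u-p["cx"])/f,(v-p["cy"])/f]); s=d.copy()
    for _ in range(20): s=d/(1+p["k1"]*(s@s))
    return np.array(p["origin"],float), att(p)@np.array([s[0],s[1],1])
def onz(p,u,v,z):
    o,d=ray(p,u,v); return o+d*(z-o[2])/d[2]
def proj(p,X):
    c=att(p).T@(np.array(X,float)-np.array(p["origin"])); s=c[:2]/c[2]; s=s*(1+p["k1"]*(s@s)); f=K(p)
    return s*f+[p["cx"],p["cy"]]
E
python3 - <<'E'
from h import *
print(manip.tip_reach, manip.read_state())
for n in("scene","side","wrist"):
    print(n,manip.camera_params(n)); im=manip.camera(n); cv2.imwrite(f"pics/{n}0.png",im[...,::-1])
a=[cv2.imread(f"pics/{n}0.png") for n in("scene","side")]
E
```

```text
14.0 {'clock': 0.0, 'joints': array([ 1.15039914e+00,  3.00464560e-01,  1.52157934e+00,  3.58932533e-05,
        1.32068714e+00, -6.66293036e-02]), 'qd': array([-0.00138409,  0.00126074,  0.00063816, -0.0003812 ,  0.0011449 ,
       -0.00011072]), 'effort': array([-7.35697677e-05, -5.31809020e+01, -3.52737021e+01,  7.09070452e-02,
        2.44987925e-02, -3.48850813e-05]), 'eef_pos': array([190.44949037, 515.71547326, 218.8906427 ]), 'eef_rot': array([-3.14045911e+00, -1.10482929e-04,  2.78781581e+00]), 'wrist_force': array([ 0.30821143, -0.40656179, -1.06534474]), 'moment': array([ 0.00475161, -0.04511197, -0.01041608]), 'finger_force': 0.0, 'finger_gap': 93.96839456444958}
scene {'fovy': 57.29938321273248, 'cx': 282.23082251730204, 'cy': 208.28156873974172, 'k1': -0.03731543643848889, 'origin': array([1282.70196493,  232.49651707,  866.70861911]), 'attitude': array([-2.36521328e+00, -2.14286853e-03,  1.79961395e+00])}
side {'fovy': 51.17067141641833, 'cx': 282.05779531696214, 'cy': 215.928825747747, 'k1': -0.1001512491942914, 'origin': array([ 234.31202699, -657.75349064,  931.07513009]), 'attitude': array([-2.37379323, -0.01791985, -0.38674283])}
wrist {'fovy': 62.681205546230714, 'cx': 282.7366035772055, 'cy': 210.64760823651588, 'k1': -0.018248795425079394, 'origin': array([111.20479463, 545.20747027, 384.65298245]), 'attitude': array([ 2.84958664e+00, -1.00967424e-04,  1.21805018e+00])}
```

View pics/scene0.png

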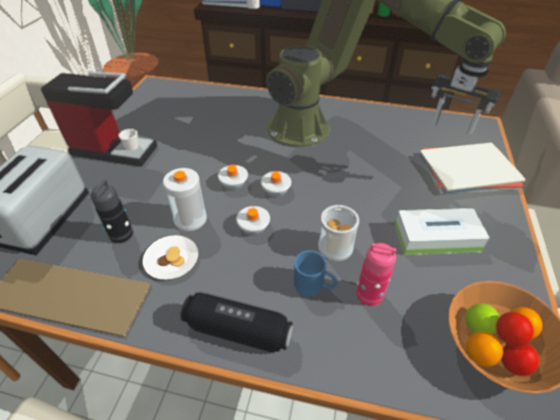

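View pics/side0.png

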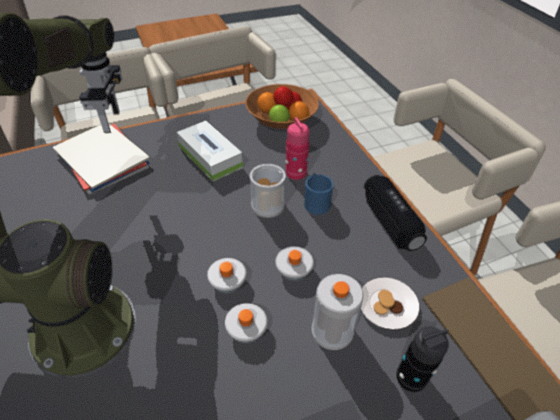

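The scene view shows three lid-like things with orange buttons, at about (233,172), (276,178) and (253,215). The open canister is at (339,225), with the tall canister at (185,195). In the side view the lids are at (226,270), (246,318) and (294,258), and the canister is at (268,190). Next I'll triangulate them.

```bash
python3 - <<'E'
from h import *
P={n:manip.camera_params(n) for n in("scene","side")}
for n in P:
    im=cv2.imread(f"pics/{n}0.png"); hsv=cv2.cvtColor(im,cv2.COLOR_BGR2HSV)
    m=cv2.inRange(hsv,(5,170,150),(18,255,255)); k,l,s,c=cv2.connectedComponentsWithStats(m)
    for i in range(1,k):
        if 40<s[i,4]<600: print(n,s[i],c[i].round(1),onz(P[n],*c[i],53)[:2].round(1),np.hypot(*onz(P[n],*c[i],53)[:2]).round())
# canister crops
a=cv2.imread("pics/scene0.png")[190:275,300:400]; b=cv2.imread("pics/side0.png")[155:230,235:335]
a=cv2.resize(a,None,fx=4,fy=4,interpolation=cv2.INTER_CUBIC); b=cv2.resize(b,None,fx=4,fy=4,interpolation=cv2.INTER_CUBIC)
b=cv2.copyMakeBorder(b,0,a.shape[0]-b.shape[0],0,0,0); cv2.imwrite("pics/crop1.png",np.hstack([a,b]))
E
```

```text
scene [228 165   8  11  69] [231.7 169.8] [ 369.  -149.3] 398.0
scene [174 172  11   9  80] [179.4 175.8] [ 436.6 -305.1] 533.0
scene [272 172   8  10  70] [275.6 176.6] [369.4  -0.4] 369.0
scene [248 209  10  11  85] [252.4 213.7] [545.6 -27.1] 546.0
scene [507 307  36  43 331] [529.3 320. ] [729.1 700.8] 1011.0
side [258  92  16  15 169] [265.5  98.3] [743.5 717.7] 1033.0
side [292 101  15  16 161] [298.5 108. ] [833.8 611.5] 1034.0
side [289 251  12  11  93] [294.5 255.5] [545.3 -20.5] 546.0
side [220 263  12  10  96] [225.7 267.4] [369.8   6.6] 370.0
side [334 282  15  13 152] [340.9 288. ] [ 610.  -154.2] 629.0
side [239 310  13  13 130] [245.1 315.8] [ 369.9 -142. ] 396.0
```

View pics/crop1.png

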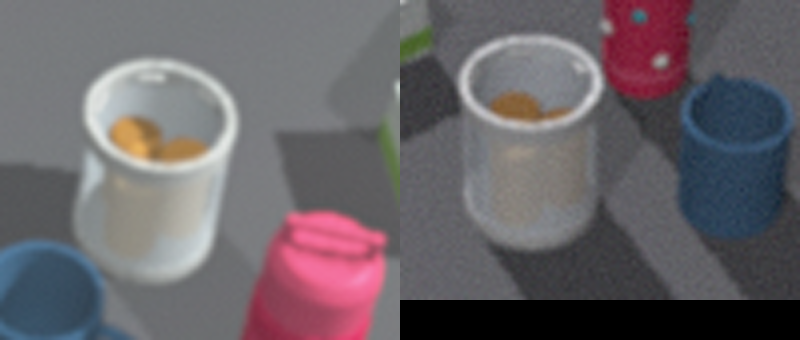

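```bash
cat >> h.py <<'E'
def shift(tgt):
    s=manip.read_state(); M=R.from_euler('xyz',s["eef_rot"]).as_matrix()
    print("pos",s["eef_pos"].round(1),"rot",s["eef_rot"].round(4),"F",s["wrist_force"].round(1),"gap",round(s["finger_gap"],1),"t",s["clock"],"J6",s["joints"][5].round(2))
    print("shift cm",(M.T@(np.array(tgt)-s["eef_pos"])/10).round(2))
E
python3 - <<'E'
from h import *
P={n:manip.camera_params(n) for n in("scene","side")}
def tri(a,b):
    (o1,d1),(o2,d2)=ray(P["scene"],*a),ray(P["side"],*b)
    t=np.linalg.lstsq(np.c_[d1,-d2],o2-o1,rcond=None)[0]; return ((o1+t[0]*d1+o2+t[1]*d2)/2).round(1), np.linalg.norm(o1+t[0]*d1-o2-t[1]*d2).round(1)
print("rim",onz(P["scene"],340.1,218.6,120),onz(P["side"],267.8,175.8,120),tri((340.1,218.6),(267.8,175.8)))
print("tall",onz(P["scene"],179.4,175.8,170),onz(P["side"],340.9,288,170))
print("lid",tri((252.4,213.7),(294.5,255.5)))
print("pink",onz(P["scene"],378,250,200),onz(P["side"],298,125,200)); print("mug",onz(P["scene"],310,262,90),onz(P["side"],319,182,90))
shift([545,-25,270])
E
```

```text
rim [570.32579039 226.06689528 120.        ] [564.97959539 222.28571485 120.        ] (array([566.6, 226.1, 116.2]), np.float64(0.3))
tall [ 558.16717633 -227.91900585  170.        ] [ 559.97439856 -221.35758251  170.        ]
lid (array([545.6, -24.7,  55.4]), np.float64(4.9))
pink [721.86030899 320.06980907 200.        ] [695.1108434  315.68718297 200.        ]
mug [706.34878838 171.0552881   90.        ] [705.66742463 176.40716138  90.        ]
pos [190.5 515.8 219. ] rot [-3.1407 -0.      2.7878] F [-0.4  0.3 -0.3] gap 94.1 t 0.15 J6 -0.07
shift cm [-51.99 -38.45  -5.06]
```

```bash
python3 -m creep '[[0.2,[0,0,-5],0],[0.2,[-3,-2.2,-5],0],[0.2,[-7,-5,-5],0],[0.2,[-11,-8,-5],0],[0.2,[-15,-11,-5],0],[0.2,[-19,-14,-5],0],[0.2,[-23,-17,-5],0],[0.2,[-27,-20,-5],0],[0.2,[-31,-23,-5],0],[0.2,[-35,-26,-5],0],[0.2,[-39,-29,-5],0],[0.2,[-43,-32,-5],0]]' 20
python3 -m creep '[[0.2,[-4,-3,0],0],[0.2,[-7,-5,0],0],[0.2,[-9,-6.4,1],0],[0.2,[-9,-6.4,4],0],[0.2,[-9,-6.4,6],0],[0.2,[-9,-6.4,6],0],[0.2,[-9,-6.4,6],0]]'
python3 - <<'E'
from h import *
shift([545,-25,150]); p=manip.camera_params("wrist"); im=manip.camera("wrist")[...,::-1].copy(); cv2.imwrite("pics/w1.png",im)
hsv=cv2.cvtColor(im,cv2.COLOR_BGR2HSV); m=cv2.inRange(hsv,(5,150,120),(18,255,255)); k,l,s,c=cv2.connectedComponentsWithStats(m)
for i in range(1,k):
    if s[i,4]>200: print(s[i],c[i].round(1),onz(p,*c[i],53)[:2].round(1),onz(p,*c[i],60)[:2].round(1),onz(p,*c[i],66)[:2].round(1))
print(proj(p,[545.6,-24.7,40]))
E
```

```text
clock: 1.35
eef_pos: [483.7, 64.7, 269.5]
eef_rot: [3.142, 0.0, 2.788]
wrist_force: [0.3, 1.1, 0.4]
finger_gap: 56.4
finger_force: 0.0
clock: 2.05
eef_pos: [545.4, -24.4, 210.1]
eef_rot: [3.142, 0.0, 2.788]
wrist_force: [-0.4, -0.3, 1.1]
finger_gap: 56.3
finger_force: 0.0
pos [545.4 -24.4 210.1] rot [3.1416e+00 1.0000e-04 2.7879e+00] F [-0.4 -0.3  1.1] gap 56.3 t 2.05 J6 -1.33
shift cm [ 0.02 -0.07  6.01]
[218   0  40  17 495] [238.8   6.3] [377.5  -1.2] [379.5  -1. ] [381.1  -0.9]
[  55   41   51   41 1642] [79.4 61.7] [ 368.7 -147.8] [ 370.8 -144.5] [ 372.6 -141.6]
[552 118   8  54 277] [556.5 145.4] [586.  234.3] [583.4 229.4] [581.2 225.1]
[ 263  180   35   37 1010] [280.1 198. ] [544.5 -26.2] [542.8 -25.5] [541.3 -25. ]
[282.026418   195.25791218]
```

View pics/w1.png

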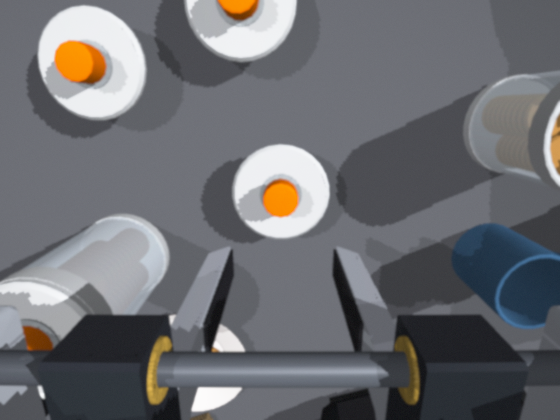

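The wrist view shows the target lid at about (281,191), with its button at (280,198). The fingers straddle the axis, and the canister is at the right edge. I'll refine with a flange ellipse fit.

```bash
python3 - <<'E'
from h import *
p=manip.camera_params("wrist"); im=cv2.imread("pics/w1.png"); hsv=cv2.cvtColor(im,cv2.COLOR_BGR2HSV)
m=cv2.inRange(hsv,(0,0,135),(180,70,255))|cv2.inRange(hsv,(5,150,120),(18,255,255)); m=cv2.morphologyEx(m,cv2.MORPH_CLOSE,np.ones((9,9)))
c=[c for c in cv2.findContours(m,0,1)[0] if cv2.pointPolygonTest(c,(280,190),False)>0][0]
e=cv2.fitEllipse(cv2.convexHull(c)); print(e)
for z in(36,40): print(onz(p,*e[0],z)[:2])
for x in ([545.5,-25,40],[545.5,-25,66]): print(proj(p,x))
E
```

```text
((280.91998291015625, 190.9276580810547), (96.12620544433594, 97.52449798583984), 103.399169921875)
[542.55614692 -24.59465392]
[541.65757841 -24.24721521]
[281.54308323 194.674286  ]
[281.49116019 201.50271768]
```

```bash
python3 -m creep '[[0.2,[0.2,-0.1,4],0],[0.2,[0.2,-0.1,8],0],[0.2,[0.2,-0.1,12],0],[0.2,[0.2,-0.1,14],0],[0.2,[0.2,-0.1,15.3],0],[0.2,[0.2,-0.1,15.3],0],[0.2,[0.2,-0.1,15.3],0]]' 20
python3 -m creep '[[-0.4,[0,0,0],0],[-0.4,[0,0,0],0],[-0.4,[0,0,0],0],[-0.6,[0,0,0],0],[-0.6,[0,0,0],0],[-0.6,[0,0,0],0],[-0.6,[0,0,0],0]]' 20
```

```text
clock: 2.8
eef_pos: [543.9, -24.7, 57.9]
eef_rot: [3.141, 0.002, 2.788]
wrist_force: [0.5, 0.1, -0.0]
finger_gap: 56.6
finger_force: 0.0
clock: 3.5
eef_pos: [543.3, -24.7, 56.6]
eef_rot: [3.141, 0.001, 2.788]
wrist_force: [1.4, 0.7, 2.3]
finger_gap: 34.1
finger_force: 20.0
```

```bash
python3 -m creep '[[-0.6,[0,0,-1],0],[-0.6,[0,0,-4],0],[-0.6,[0,0,-8],0],[-0.6,[0,0,-12],0],[-0.6,[0,0,-16],0],[-0.6,[0.6,2.7,-17.8],0],[-0.6,[1.2,5.5,-17.8],0],[-0.6,[1.9,8.5,-17.8],0],[-0.6,[2.5,11.8,-17.8],0],[-0.6,[2.5,11.8,-17.8],0],[-0.6,[2.5,11.8,-17.8],0],[-0.6,[2.5,11.8,-17.8],0]]' 20
python3 - <<'E'
from h import *
shift([567,225,235]); p=manip.camera_params("wrist"); im=manip.camera("wrist")[...,::-1].copy(); cv2.imwrite("pics/w2.png",im)
print(proj(p,[566.6,225,120]),[proj(p,[566.6+49*c,225+49*s,120]).round() for c,s in((1,0),(-1,0),(0,1),(0,-1))])
E
```

```text
clock: 4.7
eef_pos: [560.3, 94.0, 234.6]
eef_rot: [-3.141, -0.0, 2.787]
wrist_force: [0.1, 0.3, -0.3]
finger_gap: 33.4
finger_force: 20.0
pos [560.3  94.  234.6] rot [-3.1413e+00 -3.0000e-04  2.7873e+00] F [ 0.1  0.3 -0.3] gap 33.4 t 4.7 J6 -1.11
shift cm [ 3.92 12.52 -0.05]
[434.9490575  164.93483362] [array([448., 218.]), array([421., 106.]), array([494., 144.]), array([377., 185.])]
```

View pics/w2.png

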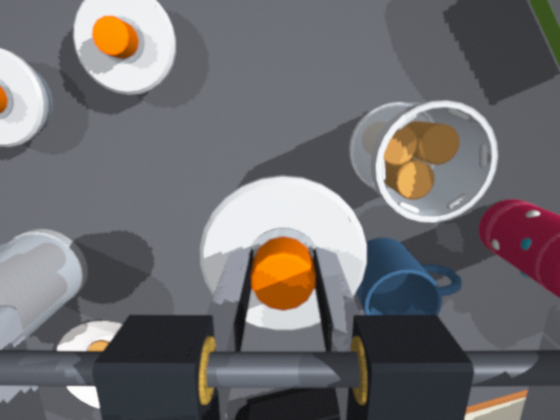

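The wrist view shows the lid held upright between the fingers, with its flange at about (284,252). The canister mouth is an ellipse centred near (437,160). I'll fit both.

```bash
cat >> h.py <<'E'
def edgefit(im,p,X0,r,z,lo=0.85,hi=1.2):
    """outer bright->dark edge along radial scan lines of a circle radius r at X0,z; returns plane points & circle fit"""
    from scipy.optimize import least_squares
    g=cv2.GaussianBlur(cv2.cvtColor(im,cv2.COLOR_BGR2GRAY),(3,3),0).astype(float); pts=[]
    for a in np.radians(np.arange(0,360,4)):
        rr=np.arange(lo*r,hi*r,0.4); v=[]
        for q in rr:
            u,w=proj(p,[X0[0]+q*np.cos(a),X0[1]+q*np.sin(a),z]); 
            v.append(g[int(round(w)),int(round(u))] if 0<=u<559 and 0<=w<419 else np.nan)
        v=np.array(v); d=v[6:]-v[:-6]
        if np.isnan(v).any() or d.min()>-30: continue
        q=rr[np.argmin(d)+3]; pts.append([X0[0]+q*np.cos(a),X0[1]+q*np.sin(a)])
    pts=np.array(pts); f=least_squares(lambda s:np.hypot(*(pts-s[:2]).T)-s[2],[*X0[:2],r],loss='soft_l1',f_scale=0.7)
    return f.x.round(2), len(pts), np.median(abs(f.fun)).round(2)
E
python3 - <<'E'
from h import *
p=manip.camera_params("wrist"); im=cv2.imread("pics/w2.png")
X=[570,225]
for _ in range(2): f=edgefit(im,p,X,49,120); print("rim",f); X=f[0][:2]
s=manip.read_state(); t=s["eef_pos"]
for zf in(t[2]-16.6,): 
    for _ in range(2): f=edgefit(im,p,t[:2],49,zf); print("flange top",f, f[0][:2]-t[:2])
E
```

```text
rim (array([566.37, 225.94,  49.74]), 90, np.float64(0.24))
rim (array([566.34, 225.9 ,  49.77]), 90, np.float64(0.25))
flange top (array([559.63,  94.72,  47.95]), 83, np.float64(0.27)) [-0.73259863  0.93474355]
flange top (array([559.63,  94.72,  47.95]), 83, np.float64(0.27)) [-0.73259863  0.93474355]
```

```bash
python3 -m creep '[[-0.6,[1,3,0],0],[-0.6,[2,6.5,0],0],[-0.6,[3,10,0],0],[-0.6,[3.9,12.5,0],0],[-0.6,[3.9,12.5,0],0],[-0.6,[3.9,12.5,1.5],0],[-0.6,[3.9,12.5,3],0],[-0.6,[3.9,12.5,4],0],[-0.6,[3.9,12.5,4.5],0],[-0.6,[3.9,12.5,4.5],0],[-0.6,[3.9,12.5,4.5],0],[-0.6,[3.9,12.5,4.5],0]]' 20
python3 - <<'E'
from h import *
shift([567.1,225,156]); 
P={n:manip.camera_params(n) for n in("scene","side")}; c=[]
for n,(u,v) in(("scene",(340,215)),("side",(268,175))):
    im=manip.camera(n)[...,::-1]; x=im[v-75:v+60,u-65:u+65]; c.append(cv2.resize(x,None,fx=3,fy=3,interpolation=cv2.INTER_CUBIC))
cv2.imwrite("pics/c2.png",np.hstack(c))
E
```

```text
clock: 5.95
eef_pos: [567.5, 225.4, 190.2]
eef_rot: [3.141, 0.001, 2.788]
wrist_force: [-0.2, -0.8, -1.9]
finger_gap: 33.6
finger_force: 20.0
pos [567.5 225.4 190.2] rot [3.1409e+00 9.0000e-04 2.7877e+00] F [-0.2 -0.8 -1.9] gap 33.6 t 5.95 J6 -0.9
shift cm [ 0.03 -0.05  3.42]
```

View pics/c2.png

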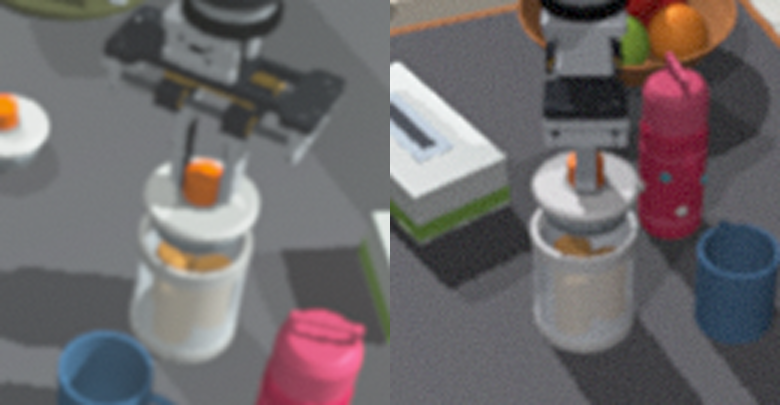

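Both views show the lid directly above the mouth, upright and clear of the neighbours. I'll lower it.

```bash
python3 -m creep '[[-0.6,[0,-0.05,0.6],0],[-0.6,[0,-0.05,1.2],0],[-0.6,[0,-0.05,1.6],0],[-0.6,[0,-0.05,2.0],0],[-0.6,[0,-0.05,2.3],0],[-0.6,[0,-0.05,2.5],0],[-0.6,[0,-0.05,2.7],0],[-0.6,[0,-0.05,2.9],0],[-0.6,[0,-0.05,3.0],0],[-0.6,[0,-0.05,3.0],0],[-0.6,[0,-0.05,3.0],0]]' 20
```

```text
clock: 7.15
eef_pos: [567.0, 225.0, 159.5]
eef_rot: [3.142, -0.0, 2.788]
wrist_force: [-1.3, 1.3, -0.4]
finger_gap: 33.6
finger_force: 20.0
```

```bash
python3 -m creep '[[-0.6,[0,0,0.1],0],[-0.6,[0,0,0.2],0],[-0.6,[0,0,0.3],0],[-0.6,[0,0,0.3],0],[-0.6,[0,0,0.3],0]]' 20; python3 -m creep '[[-0.6,[0,0,0.1],0],[-0.6,[0,0,0.15],0],[-0.6,[0,0,0.15],0]]' 20
```

```text
clock: 7.65
eef_pos: [567.0, 225.0, 156.5]
eef_rot: [-3.142, -0.0, 2.788]
wrist_force: [-1.4, 0.9, 0.5]
finger_gap: 33.8
finger_force: 20.0
clock: 7.95
eef_pos: [567.1, 225.0, 155.0]
eef_rot: [3.141, 0.0, 2.788]
wrist_force: [-1.6, 1.9, 2.2]
finger_gap: 33.6
finger_force: 20.0
```

```bash
python3 -m creep '[[0.1,[0,0,0],0],[0.1,[0,0,0],0],[0.1,[0,0,0],0],[0.1,[0,0,0],0],[0.1,[0,0,-2],0],[0.1,[0,0,-5],0],[0.1,[0,0,-5],0],[-1,[0,0,-5],0],[-1,[0,0,-5],0],[-1,[0,0,-5],0],[-1,[0,0,-5],0],[-1,[0,0,-5],0]]' 20
python3 - <<'E'
from h import *
shift([566.3,225.9,180]); t=manip.read_state()["eef_pos"]; p=manip.camera_params("wrist"); im=manip.camera("wrist")[...,::-1].copy(); cv2.imwrite("pics/w3.png",im)
for z in(138,): print("flange",edgefit(im,p,[566.3,225.9],49,z))
m=cv2.inRange(cv2.cvtColor(im,cv2.COLOR_BGR2HSV),(5,150,120),(18,255,255)); k,l,s,c=cv2.connectedComponentsWithStats(m)
for i in range(1,k):
    if s[i,4]>200: print(s[i],c[i].round(1),onz(p,*c[i],162)[:2].round(1))
E
```

```text
clock: 9.15
eef_pos: [567.0, 224.9, 204.5]
eef_rot: [-3.141, -0.0, 2.788]
wrist_force: [-0.1, 0.1, -0.5]
finger_gap: 15.3
finger_force: 0.0
pos [567.  224.9 204.5] rot [-3.1412e+00 -5.0000e-04  2.7878e+00] F [-0.1  0.1 -0.5] gap 15.3 t 9.15 J6 -0.9
shift cm [0.1  0.07 2.45]
flange (array([564.09, 227.11,  48.83]), 78, np.float64(0.89))
[ 258  209   51   55 2038] [282.9 235.4] [562.1 227.2]
```

View pics/w3.png

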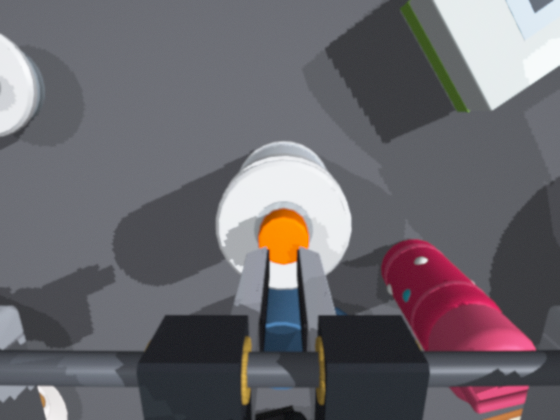

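The lid sits on the mouth and looks level. The button is at about (283,236), with the fingertips partly covering its near edge. I'll check it numerically against an upright lid, and also in the fixed cameras.

```bash
python3 - <<'E'
from h import *
p=manip.camera_params("wrist"); A=np.radians(np.arange(0,360,5))
def box(p,c,r,z): 
    q=np.array([proj(p,[c[0]+r*np.cos(a),c[1]+r*np.sin(a),z]) for a in A]); return q.min(0).round(1),q.max(0).round(1)
c=[566.3,225.9]
print("pred btn top",box(p,c,17,164),"base",box(p,c,17,138),"flange",box(p,c,49,138),box(p,c,49,130))
im=cv2.imread("pics/w3.png"); m=cv2.inRange(cv2.cvtColor(im,cv2.COLOR_BGR2HSV),(0,0,150),(180,60,255))
for r in(215,225,235): x=np.where(m[r,150:420])[0]+150; print(r,x.min(),x.max())
v=np.where(m[100:210,284])[0]+100; print("col",v.min(),im[135:165:2,284].mean(1).round())
out=[]
for n in("scene","side"):
    P=manip.camera_params(n); im=manip.camera(n)[...,::-1]; m=cv2.inRange(cv2.cvtColor(im,cv2.COLOR_BGR2HSV),(5,170,120),(18,255,255)); k,l,s,cc=cv2.connectedComponentsWithStats(m)
    u,v=map(int,proj(P,[*c,150])); 
    for i in range(1,k):
        if np.hypot(*(cc[i]-[u,v]))<30 and s[i,4]>20: print(n,s[i],cc[i],"pred mid",proj(P,[*c,151]),box(P,c,17,164),box(P,c,17,138))
    out.append(cv2.resize(im[v-40:v+60,u-65:u+65],None,fx=3,fy=3,interpolation=cv2.INTER_CUBIC))
cv2.imwrite("pics/c3.png",np.hstack(out))
E
```

```text
pred btn top (array([256.8, 217.6]), array([309.7, 266.8])) base (array([259.4, 206.2]), array([306.9, 251. ])) flange (array([214.6, 160.6]), array([351.7, 290.1])) (array([216.7, 158.9]), array([349.6, 284.8]))
215 217 350
225 217 351
235 217 350
col 141 [115. 114. 117. 177. 212. 189. 176. 175. 176. 167. 185. 234. 229. 233.
 238.]
scene [336 204  11  12 110] [341.15454545 209.57272727] pred mid [341.53097997 209.38086963] (array([335.5, 201.3]), array([348.7, 210.6])) (array([334.5, 208.2]), array([347.5, 217.6]))
side [262 160  10  13 107] [266.91588785 165.94392523] pred mid [267.7257797 166.4205653] (array([261.5, 158.9]), array([273.9, 166.7])) (array([261.7, 166.1]), array([273.8, 174. ]))
```

View pics/c3.png

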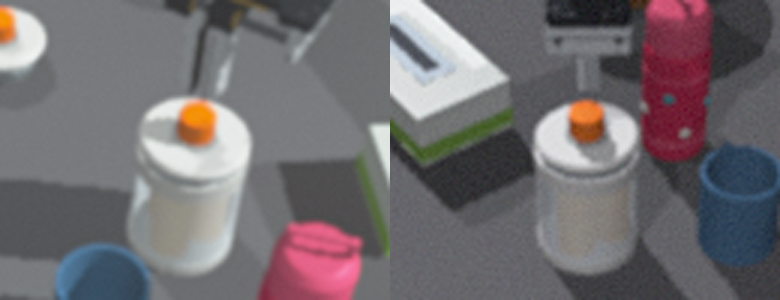

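The lid is upright and centred on the catches. I'll shut the fingers and come down onto the button.

```bash
python3 -m creep '[[-1,[0.1,0.05,0],0],[-1,[0.1,0.05,0],0],[-1,[0.1,0.05,0],0],[-1,[0.1,0.05,1],0],[-1,[0.1,0.05,2],0],[-1,[0.1,0.05,2.4],0],[-1,[0.1,0.05,2.6],0],[-1,[0.1,0.05,2.8],0],[-1,[0.1,0.05,2.8],0],[-1,[0.1,0.05,2.8],0]]' 20
python3 -m creep '[[-1,[0,0,0.1],0],[-1,[0,0,0.2],0],[-1,[0,0,0.3],0],[-1,[0,0,0.4],0],[-1,[0,0,0.4],0],[-1,[0,0,0.4],0]]' 20
```

```text
clock: 10.3
eef_pos: [566.4, 225.8, 177.3]
eef_rot: [3.141, 0.0, 2.788]
wrist_force: [-1.8, -0.2, 2.4]
finger_gap: 0.5
finger_force: 1.3
clock: 10.9
eef_pos: [566.4, 225.8, 173.1]
eef_rot: [3.141, 0.0, 2.788]
wrist_force: [-1.9, -1.3, 3.5]
finger_gap: 0.4
finger_force: 2.2
```

```bash
python3 -m creep '[[-1,[0,0,0.1],0],[-1,[0,0,0.2],0],[-1,[0,0,0.3],0],[-1,[0,0,0.3],0],[-1,[0,0,0.3],0]]' 20
python3 -m creep '[[-1,[0,0,0.1],0],[-1,[0,0,0.2],0],[-1,[0,0,0.2],0]]' 20
python3 -m creep '[[-1,[0,0,0.1],0],[-1,[0,0,0.2],0],[-1,[0,0,0.2],0]]' 20
```

```text
clock: 11.4
eef_pos: [566.4, 225.7, 170.1]
eef_rot: [3.141, 0.0, 2.788]
wrist_force: [-2.4, -1.7, 5.8]
finger_gap: 0.7
finger_force: 2.9
clock: 11.7
eef_pos: [566.8, 225.7, 169.0]
eef_rot: [3.141, 0.002, 2.788]
wrist_force: [-1.4, -1.6, 11.7]
finger_gap: 0.3
finger_force: 5.5
clock: 12.0
eef_pos: [567.2, 226.0, 167.8]
eef_rot: [3.139, 0.003, 2.788]
wrist_force: [-1.3, -1.2, 15.5]
finger_gap: 0.3
finger_force: 8.0
```

```bash
python3 -m creep '[[-1,[0,0,0.1],0],[-1,[0,0,0.2],0],[-1,[0,0,0.2],0]]' 20
python3 -m creep '[[-1,[0,0,0.1],0],[-1,[0,0,0.2],0],[-1,[0,0,0.2],0]]' 20
```

```text
clock: 12.3
eef_pos: [566.7, 225.9, 164.0]
eef_rot: [3.141, 0.001, 2.788]
wrist_force: [2.3, 1.3, 4.8]
finger_gap: 0.4
finger_force: 2.1
clock: 12.6
eef_pos: [566.5, 225.8, 161.9]
eef_rot: [3.141, 0.0, 2.788]
wrist_force: [2.9, 1.7, 4.1]
finger_gap: 0.5
finger_force: 2.6
```

Snapped. I'll follow the button down to its stop and load it.

```bash
python3 -m creep '[[-1,[0,0,0.1],0],[-1,[0,0,0.2],0],[-1,[0,0,0.2],0]]' 20
python3 -m creep '[[-1,[0,0,0.1],0],[-1,[0,0,0.2],0],[-1,[0,0,0.2],0]]' 20
```

```text
clock: 12.9
eef_pos: [566.6, 225.9, 160.3]
eef_rot: [3.141, 0.001, 2.788]
wrist_force: [3.3, 1.3, 6.4]
finger_gap: 0.8
finger_force: 3.2
clock: 13.2
eef_pos: [566.8, 226.0, 160.0]
eef_rot: [3.14, 0.002, 2.788]
wrist_force: [-2.2, -0.5, 20.0]
finger_gap: 0.9
finger_force: 10.0
```

```bash
python3 -m creep '[[-1,[0,0,0.05],0],[-1,[0,0,0.1],0],[-1,[0,0,0.1],0],[-1,[0,0,0.1],0]]' 20
python3 - <<'E'
from h import *
shift([566,226,160]); out=[]
for n in("scene","side"):
    P=manip.camera_params(n); im=manip.camera(n)[...,::-1]; u,v=map(int,proj(P,[566,226,110]))
    out.append(cv2.resize(im[v-45:v+45,u-45:u+45],None,fx=4.4,fy=4.4,interpolation=cv2.INTER_CUBIC))
cv2.imwrite("pics/c4.png",np.hstack(out)); shift([566,226,160])
E
```

```text
clock: 13.6
eef_pos: [566.9, 226.0, 159.9]
eef_rot: [3.139, 0.003, 2.788]
wrist_force: [-4.9, -1.9, 26.2]
finger_gap: 0.3
finger_force: 13.5
pos [566.9 226.  159.9] rot [3.1394e+00 2.7000e-03 2.7878e+00] F [-4.9 -1.9 26.2] gap 0.3 t 13.6 J6 -0.9
shift cm [ 0.09 -0.03 -0.01]
pos [566.9 226.  159.9] rot [3.1394e+00 2.7000e-03 2.7878e+00] F [-5.7 -1.2 27.6] gap 0.3 t 13.7 J6 -0.9
shift cm [ 0.09 -0.03 -0.01]
```

View pics/c4.png

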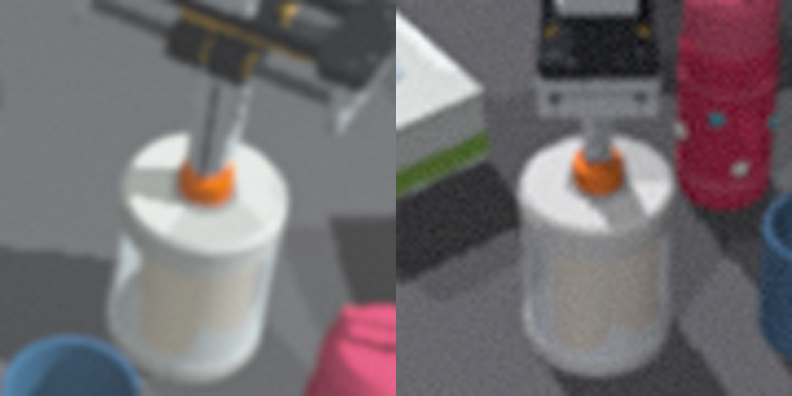

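Both views show the flange flush on the rim with no gap and the button held down. The TCP height of 159.9 mm matches closed lid plus button at its stop (160 mm), and the push is about 27 N.

```bash
python3 -c "
from cell import manip; print(manip.sign_off())"
```

```text
the job is handed in; nothing more can be done
None
```

The canister is closed: the lid snapped home with its flange flat on the rim, and I handed the job in at about 13.7 s with the robot still pushing the button down at its stop with about 27 N.

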